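# Tighten the thumbscrew of the loaded slide clamp

## Task

One of the two slide clamps on the bench has a stack of glass slides under its bridge. Turn the knurled thumbscrew of that clamp clockwise until its pad is seated on the slides, stop when the resistance rises so that the glass is not cracked, and let go. Do not turn the screw of the empty clamp.

Things in the scene. Friction and masses are not known exactly. Their poses are not given: they have to be found in the camera images.
- loaded_clamp_head (a point): centre of the knurled steel thumbscrew head of the clamp that has the glass slides (27 x 76 x 12 mm) under its bridge: upright cylinder 32 mm across, 26 high, top 88 mm above the bench; turns at constant height. Under it a 12 mm neck, then the bridge 104 x 26 mm, top 46 mm (nuts to 51) above the bench, on a fixed base 116 x 84 x 10. Axes fixed to the clamp: x along the bridge, z up
- loaded_clamp_screw (a joint): turn of that screw in rad, growing clockwise from above. Starts at 0.4 to 1.0; friction 0.06 N m, stays where left. At 1.6 its pad sits on the slides and it goes no further (seated: 1.52 or more); the black index line on the head's top then points at the black witness mark on the bridge, at the end nearer the robot
- loaded_clamp_windup (a joint): how far the head is turned beyond the screw, clockwise, rad, against a stiff spring of 1.5 N m/rad between them (the resistance felt). 0 at the start, under 0.05 while the screw runs; it grows with every further turn once the pad is seated. Best stop at 0.1 to 0.2; over 0.35 the glass cracks. Springs back when let go
- empty_clamp_index (a point): outer end of the black index line on top of the thumbscrew head of the other, empty clamp (same make and size), 15 mm from that screw's axis and 88 mm above the bench; it moves if that screw is turned

How it is judged:
By the outcome, as a careful person would: the job done as asked, in the order asked, and still so for the second after the job is handed in, with the robot touching nothing.
It also fails if it takes over 35 s, if anything falls off the work surface, if the arm or the gripper's body presses on something with over 40 N, if the wrist force passes 120 N, or if a joint passes its speed limit or range.

## Robot

A 6-joint arm with a two-finger parallel gripper is mounted at the origin on a cart in front of the work surface, level with it; the furniture and walls round the work are solid. World frame = base frame: x ahead of the robot, y to its left, z up, the work surface at z = 0. Lengths are in m, angles in rad, forces in N, time in s.
With the tool pointing down it reaches from about 0.275 to 0.825 m from the base axis. Payload 5.2 kg.
Tool frame: the origin (TCP) lies midway between the tips of the shut fingers; the grasp point (between the pads) lies 19 mm behind it (ctrl.tcp_to_grasp is the z of the grasp point in the tool frame, in m); z points along the fingers, y is the line along which they close (so a half turn about z gives the same grasp; the last joint's range is limited). The gripper opens to 93 mm and grips with 3 to 60 N. Pads are 15 mm wide; open, the fingers measure 128 mm over their backs; the gripper's body (75 mm by 188 mm) begins 65 mm behind the grasp point.
Start: joints at [-0.203, 0.259, 1.535, -0, 1.348, -0.203], TCP at [0.55, 0, 0.219] pointing down, gripper open.
Joint ranges: [-3.14, 3.14], [-0.91, 2.08], [0.19, 2.58], [-1.22, 4.36], [0.22, 2.71], [-3.12, 3.12]. Speed limits (rad/s): [2.57, 2.57, 3.14, 3.14, 3.14, 3.14].

## Interface

Orientations are given as a rotation vector (axis times angle).
In Python, from bench import status, snapshot, ticket, boxes_of, ctrl gives the robot as it stands.
- The arm moves only by the tool jog_arm, never from a script. Its argument "rows" is a list of rows, each a list of 7 numbers: the opening, from 0 (shut) to 1 (fully open), then the shift along the tool's x, y, z in cm, then the turn, a rotation vector about the tool's x, y, z in degrees. A call has 1 to 12 rows; each row shifts and turns the commanded pose from where the row before left it, along the tool's axes as they then stand; what a row does not reach is not made up. A row lasts 1/8 s, in which the tool goes at most 62.5 mm and 10.7 degrees, less where a joint would pass 70% of its speed; a pose out of reach is approached as far as the arm can. A call with a gripper value outside its range is refused whole. The fingers move at their own pace and stop on an object; the grip force is fixed at half the most. Time passes only in rows, so rows that do not move let the fingers close. It gives the time, the measured TCP pose, the force, the opening and the grip force at its end, in the units of the state.
- status.get_obs(): the state, without advancing time (a new reading comes with each control period).
- snapshot(name): name is "scene" or "side" or "wrist"; returns a dict with "image" (420x560x3 uint8, red, green, blue), "depth" (420x560 float32, m along the optical axis (not along the pixel's ray), 0 where there is no reading), "K" (3x3 intrinsics, pixels), "origin" and "orientation" of the camera in the world. Camera axes: x right, y down, z forward; pixel columns grow to the right and rows downward; lengths in m; the calibration is good to about 2 mm. A picture is of the moment at which its call begins.
- ticket.finish_job(): hands the job in; it is judged then, once.
Trained networks look in the newest picture that a camera, given by its name, has taken for a name from the list of things; names that differ only in an ending like _2 or _b are one class to them, and where a whole thing is asked for, a point or a joint stands for the part that bears it (a point fixed in the world has none). Each returns a list of dicts, best first, with "confidence" (0 to 1); they miss things now and then, are a little off and sometimes report something else, mostly with a low value. They report only what shows in the picture. A call takes as long as a camera call.
- boxes_of(query, camera): "location" ([x, y, z] in m, in the coordinates of the camera as it stood for that picture, good to about 4 mm: the middle of the surface that is visible of it).
The state is a dict: "t": time; "joint_positions": joint angles; "qvel": joint speeds; "effort": joint torques, N m; "tcp_pos": TCP position; "tool_rot": TCP orientation; "wrist_force": force on the tool from outside, world axes, zero at the start; "torque": the same for the moment, N m; "opening": opening from 0.0 (shut) to 1.0 (fully open); "grip_force": force on a finger pad.
Only numpy, scipy, OpenCV 4.12 (cv2) and the standard library are available. Lean on these libraries where they do the work, as an engineer would, in place of code of your own. Each camera call takes 0.05 s, during which the arm holds its last target. There are 200 camera calls.

## Working session

There is one attempt and no reset: what is moved stays moved. The work goes in short steps, Python scripts to look and compute and a tool call to move; the robot and the scene stay as the last step left them, time stands still between calls to the robot, and variables do not carry over. Pictures are saved under pics/ and viewed, at most 10 in all, crops included, and the job is handed in when it is done.

Besides the shell and the picture viewer there is one more tool, called after "Emit:" by a JSON object that holds its "fn" and its "kwargs". jog_arm: Moves the arm, as the interface text tells. Its arguments: {"type":"object","properties":{"rows":{"type":"array","items":{"type":"array","items":{"type":"number"}}}},"required":["rows"]}

```bash
mkdir -p pics; cat > h.py <<'E'
import numpy as np,cv2
from scipy.spatial.transform import Rotation as R
from bench import status,snapshot,ticket,boxes_of,ctrl
def rot(o):
    o=np.array(o,float)
    return o if o.shape==(3,3) else (R.from_rotvec(o).as_matrix() if o.size==3 else R.from_quat(o).as_matrix())
def world(s,p): return rot(s["orientation"])@np.array(p)+np.array(s["origin"])
def px(s,w):
    c=rot(s["orientation"]).T@(np.array(w)-np.array(s["origin"])); c=s["K"]@c; return c[:2]/c[2]
def at_z(s,u,v,z):
    d=rot(s["orientation"])@np.linalg.inv(s["K"])@np.array([u,v,1.]); o=np.array(s["origin"]); return o+d*(z-o[2])/d[2]
def save(s,n,crop=None,f=1):
    im=s["image"][:,:,::-1]
    if crop: a,b,c,d=crop; im=im[b:d,a:c]
    cv2.imwrite("pics/"+n,cv2.resize(im,None,fx=f,fy=f,interpolation=cv2.INTER_CUBIC))
E
python3 - <<'E'
from h import *
print(status.get_obs(), ctrl.tcp_to_grasp)
ims=[]
for c in ["scene","side","wrist"]:
    s=snapshot(c); print(c,s["origin"],s["orientation"]); save(s,c+"0.png")
    for q in ["loaded_clamp_head","empty_clamp_index"]:
        for b in boxes_of(q,c)[:3]:
            w=world(s,b["location"]); print(q,b["confidence"],w.round(3),px(s,w).round())
E
```

```text
{'t': 0.0, 'joint_positions': array([-2.02786331e-01,  2.59311380e-01,  1.53603540e+00, -2.20226985e-06,
        1.34799639e+00, -2.02781681e-01]), 'qvel': array([ 0.00236187, -0.00055527,  0.00036153,  0.00127827,  0.00036023,
       -0.00017444]), 'effort': array([ 2.41929010e-04, -4.37298238e+01, -2.84004611e+01,  7.19661056e-02,
        4.11791797e-02, -1.14769305e-04]), 'tcp_pos': array([5.49475837e-01, 1.37964703e-04, 2.17853858e-01]), 'tool_rot': array([-2.22041307e+00, -2.22040383e+00,  1.51502092e-03]), 'wrist_force': array([-0.50289194, -0.80772752, -0.26763829]), 'torque': array([ 0.01528628, -0.00249934, -0.02126423]), 'grip_force': 0.0, 'opening': 1.0034698361474637} -0.0188
scene [ 0.02752319 -0.59902688  0.4692096 ] [-1.94136025  0.68937409 -0.39762967]
loaded_clamp_head 0.94 [ 0.445 -0.155  0.009] [310. 276.]
empty_clamp_index 0.61 [0.47  0.076 0.078] [250. 201.]
side [ 0.34935554 -0.74586497  0.434083  ] [-1.99764355  0.17964986 -0.11158833]
loaded_clamp_head 0.85 [ 0.459 -0.154  0.014] [284. 284.]
empty_clamp_index 0.79 [0.474 0.078 0.078] [271. 194.]
wrist [0.55058073 0.07067717 0.38352791] [ 2.87597347e+00  5.86871811e-04 -3.98569708e-04]
loaded_clamp_head 0.92 [ 0.491 -0.129  0.011] [232. 281.]
empty_clamp_index 0.57 [0.477 0.088 0.085] [198. 112.]
```

View pics/scene0.png

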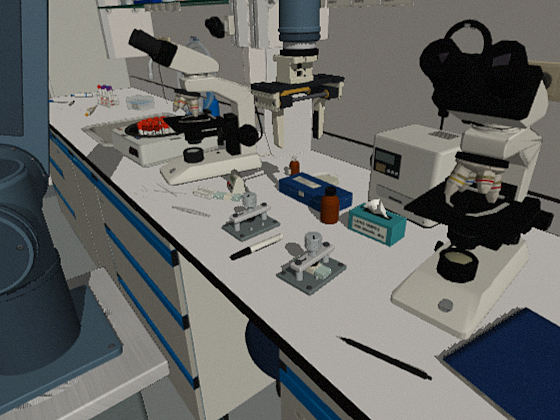

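View pics/wrist0.png

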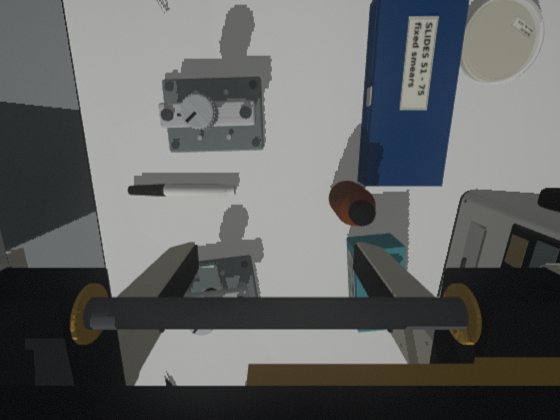

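The scene picture shows two clamps: one at about (250,215) and one at about (312,262). The nearer one seems to have glass at (322,270), so I'll zoom in to check.

```bash
python3 - <<'E'
import cv2,numpy as np
a=cv2.imread("pics/scene0.png")[180:305,215:355];b=cv2.imread("pics/side0.png")[170:310,220:340]
f=lambda x:cv2.resize(x,(400,600*len(x)//len(x)),interpolation=cv2.INTER_CUBIC)
cv2.imwrite("pics/z1.png",np.hstack([cv2.resize(a,(400,357),interpolation=2),cv2.resize(b,(306,357),interpolation=2)]))
E
```

```text
(no output)
```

View pics/z1.png

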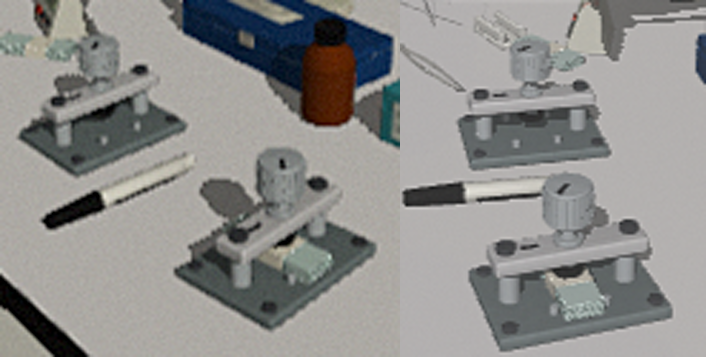

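The near clamp (y ≈ -0.15) has the slides and the far one is empty. Next I'll measure the near head and the bridge yaw from depth.

```bash
python3 - <<'E'
from h import *
def cloud(s):
    v,u=np.mgrid[:420,:560]; d=s["depth"]; P=np.stack([u,v,np.ones_like(u)],-1)@np.linalg.inv(s["K"]).T*d[...,None]
    return P@rot(s["orientation"]).T+np.array(s["origin"])
for c in ["scene","side"]:
    s=snapshot(c); W=cloud(s)
    near=(abs(W[...,0]-.46)<.1)&(abs(W[...,1]+.145)<.07)&(s["depth"]>0)
    m=near&(W[...,2]>.0835)&(W[...,2]<.11); p=W[m]
    print(c,"top",m.sum(),p.mean(0).round(4),p.min(0).round(4),p.max(0).round(4))
    m2=near&(W[...,2]>.042)&(W[...,2]<.0475); q=W[m2][:,:2].astype(np.float32)
    r=cv2.minAreaRect(q); print("bridge",m2.sum(),r)
    # index line: dark pixels on top
    g=s["image"].sum(-1); mm=m&(g<230); print("dark",mm.sum(),W[mm].mean(0).round(4) if mm.any() else None)
    vv,uu=np.where(m); print(uu.min(),uu.max(),vv.min(),vv.max())
for uv,c in [((286.7,243.7),"side"),((313.7,237),"scene")]:
    print(at_z(snapshot(c),*uv,.088).round(4))
E
```

```text
scene top 142 [ 0.4609 -0.1447  0.0871] [ 0.4468 -0.1595  0.0836] [ 0.4798 -0.1289  0.0893]
bridge 312 ((0.4631718099117279, -0.1436397284269333), (0.10444662719964981, 0.026476245373487473), 7.432378768920898)
dark 7 [ 0.4583 -0.1453  0.0876]
305 321 232 242
side top 180 [ 0.4637 -0.1447  0.0866] [ 0.4485 -0.1584  0.0835] [ 0.4805 -0.1274  0.0889]
bridge 457 ((0.4636067748069763, -0.1425098478794098), (0.1033463180065155, 0.027501795440912247), 7.31038236618042)
dark 7 [ 0.4593 -0.1479  0.0878]
276 296 238 248
[ 0.4645 -0.1497  0.088 ]
[ 0.4599 -0.1474  0.088 ]
```

```bash
python3 - <<'E'
from h import *
for c in ["scene","side"]:
    s=snapshot(c); v,u=np.mgrid[:420,:560]; d=s["depth"]
    W=(np.stack([u,v,np.ones_like(u)],-1)@np.linalg.inv(s["K"]).T*d[...,None])@rot(s["orientation"]).T+np.array(s["origin"])
    r=np.hypot(W[...,0]-.463,W[...,1]+.1435); 
    for z0 in (.05,.1,.2):
        m=(d>0)&(r>.06)&(r<.25)&(W[...,2]>z0); 
        if m.any(): i=r[m].argmin(); print(c,z0,m.sum(),r[m].min().round(3),W[m][i].round(3))
E
```

```text
scene 0.05 16049 0.105 [ 0.473 -0.039  0.311]
scene 0.1 14484 0.105 [ 0.473 -0.039  0.311]
scene 0.2 12447 0.105 [ 0.473 -0.039  0.311]
side 0.05 16040 0.104 [ 0.464 -0.039  0.338]
side 0.1 14674 0.104 [ 0.464 -0.039  0.338]
side 0.2 11741 0.104 [ 0.464 -0.039  0.338]
```

Emit:
{"fn": "jog_arm", "kwargs": {"rows": [[1, -3.6, -2.2, 0, 0, 0, 0], [1, -3.6, -2.2, 0, 0, 0, 0], [1, -3.6, -2.2, 1, 0, 0, -10], [1, -3.6, -2.1, 2, 0, 0, -10], [1, 0, 0, 3, 0, 0, -10], [1, 0, 0, 3.5, 0, 0, -10], [1, 0, 0, 0, 0, 0, 0], [1, 0, 0, 0, 0, 0, 0]]}}

```text
t: 1.75
tcp_pos: [0.4703, -0.1474, 0.1247]
tool_rot: [1.332, 2.844, -0.0]
wrist_force: [0.0, -0.7, 0.1]
opening: 1.002
grip_force: 0.0
```

```bash
python3 - <<'E'
from h import *
s=snapshot("wrist"); save(s,"w1.png"); o=status.get_obs(); print(o["tcp_pos"],rot(o["tool_rot"]).round(3).tolist(), o["torque"],o["joint_positions"].round(2))
v,u=np.mgrid[:420,:560]; d=s["depth"]
W=(np.stack([u,v,np.ones_like(u)],-1)@np.linalg.inv(s["K"]).T*d[...,None])@rot(s["orientation"]).T+np.array(s["origin"])
m=(d>0)&(np.hypot(W[...,0]-.463,W[...,1]+.1435)<.03)&(W[...,2]>.08)&(W[...,2]<.097)
p=W[m]; print(m.sum(),p.mean(0).round(4),cv2.minEnclosingCircle(p[:,:2].astype(np.float32)))
k=m&(s["image"].max(-1)<70); print("dark",k.sum()); q=W[k][:,:2]; print(q.mean(0).round(4),q.min(0),q.max(0)) if k.any() else 0
if k.sum()>4:
    print(cv2.minAreaRect(q.astype(np.float32)))
for b in boxes_of("loaded_clamp_head","wrist"): print(b["confidence"],world(s,b["location"]).round(4))
E
```

```text
[ 0.47063538 -0.14749629  0.12515082] [[-0.641, 0.768, 0.002], [0.768, 0.641, -0.001], [-0.002, 0.001, -1.0]] [-0.00061202 -0.0131169  -0.02904213] [-0.53  0.24  1.8   0.    1.09 -1.23]
1618 [ 0.4633 -0.141   0.0868] ((0.4640677571296692, -0.14203299582004547), 0.017019174993038177)
dark 175
[ 0.4586 -0.1365] [ 0.44889587 -0.15333152] [ 0.47485075 -0.1253948 ]
((0.4585998058319092, -0.1365283727645874), (0.030009405687451363, 0.018439603969454765), 52.43508529663086)
0.72 [ 0.4514 -0.1355  0.0141]
```

View pics/w1.png

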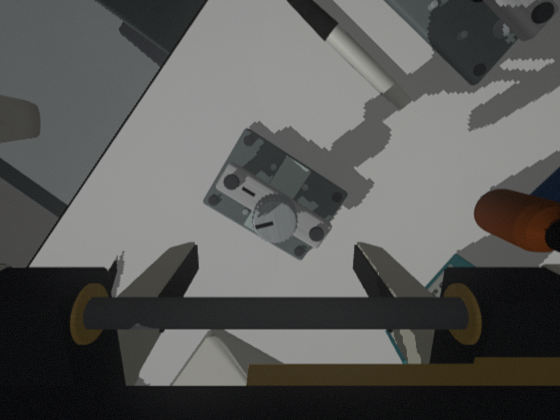

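The wrist picture shows the head at (276,219), its index line pointing to (257,228), the witness mark at (249,190) and the glass at (293,175). Next I'll get the angles and the clearance to the microscope.

```bash
python3 - <<'E'
from h import *
s=snapshot("wrist")
c=at_z(s,276,219,.088); e=at_z(s,257,228,.088); w1=at_z(s,253,192,.046);w0=at_z(s,244,187,.046)
n0=at_z(s,232,181,.051);n1=at_z(s,316,233,.051)
a=lambda d:np.degrees(np.arctan2(d[1],d[0]))
print(c,"idx",a(e-c),"wit",a(w0-w1),"bridge",a(n0-n1),(n0+n1)/2)
d=s["depth"][360,215];print("white",world(s,np.linalg.inv(s["K"])@[215,360,1]*d))
s=snapshot("scene")
for u,v in [(395,297),(408,212),(447,238),(430,195),(480,190)]:
    d=s["depth"][v,u]; print(u,v,world(s,np.linalg.inv(s["K"])@[u,v,1]*d).round(3))
o=status.get_obs();T=rot(o["tool_rot"]);
t=np.array([.4635,-.143,.058]); print("shift cm",(T.T@(t-o["tcp_pos"])*100).round(2), o["tcp_pos"])
E
```

```text
[ 0.4638293  -0.13968347  0.088     ] idx -113.76951733615338 wit -169.85946538828577 bridge -172.6838203965408 [ 0.46409258 -0.14114839  0.051     ]
white [ 0.52524037 -0.31226286  0.02916664]
395 297 [ 0.505 -0.305  0.023]
408 212 [ 0.781 -0.137  0.027]
447 238 [ 0.787 -0.24  -0.001]
430 195 [ 0.61  -0.279  0.175]
480 190 [ 0.582 -0.371  0.225]
shift cm [ 0.8  -0.26  6.7 ] [ 0.47046973 -0.14736143  0.12500189]
```

Emit:
{"fn": "jog_arm", "kwargs": {"rows": [[1, 0.9, -0.2, 0, 0, 0, 0], [1, 0, 0, 2.7, 0, 0, 0], [1, 0, 0, 2, 0, 0, 0], [1, 0, 0, 1, 0, 0, 0], [1, 0, 0, 1, 0, 0, 0], [1, 0, 0, 0, 0, 0, 0], [1, 0, 0, 0, 0, 0, 0]]}}

```text
t: 2.82
tcp_pos: [0.4626, -0.1417, 0.0571]
tool_rot: [1.327, 2.846, -0.0]
wrist_force: [0.1, 1.3, 0.0]
opening: 1.003
grip_force: 0.0
```

```bash
python3 - <<'E'
from h import *
o=status.get_obs(); print(o["tcp_pos"],o["torque"],o["wrist_force"])
T=rot(o["tool_rot"]);print("shift cm",(T.T@(np.array([.4637,-.142,.058])-o["tcp_pos"])*100).round(2))
s=snapshot("wrist"); save(s,"w2.png")
E
```

```text
[ 0.46261792 -0.14167164  0.05710379] [ 0.03084903 -0.08607386  0.01488206] [0.11004797 1.30984635 0.01902614]
shift cm [-0.09  0.06 -0.09]
```

View pics/w2.png

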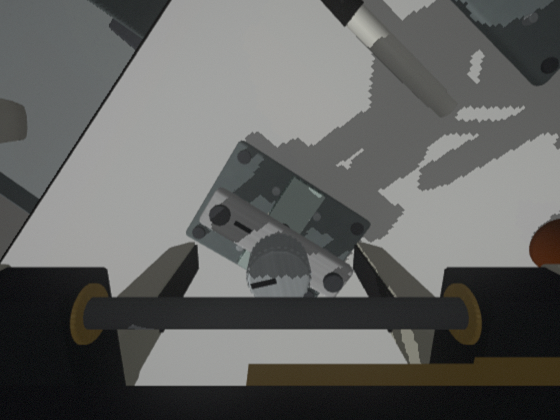

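The head sits centred between the fingers at column 279, level with the pads. I'll close on it.

Emit:
{"fn": "jog_arm", "kwargs": {"rows": [[0, -0.1, 0.1, 0, 0, 0, 0], [0, 0, 0, 0, 0, 0, 0], [0, 0, 0, 0, 0, 0, 0], [0, 0, 0, 0, 0, 0, 0], [0, 0, 0, 0, 0, 0, 0], [0, 0, 0, 0, 0, 0, 0], [0, 0, 0, 0, 0, 0, 0], [0, 0, 0, 0, 0, 0, 0]]}}

```text
t: 3.88
tcp_pos: [0.464, -0.1414, 0.0567]
tool_rot: [1.328, 2.847, 0.001]
wrist_force: [2.5, 1.2, -0.7]
opening: 0.338
grip_force: 30.0
```

```bash
cat > st.py <<'E'
from h import *
o=status.get_obs(); T=rot(o["tool_rot"]); print(o["t"],o["tcp_pos"].round(4),"yaw",np.degrees(np.arctan2(T[1,1],T[0,1])).round(2),"tq",o["torque"].round(3),"F",o["wrist_force"].round(1),o["opening"],o["grip_force"])
E
python3 st.py
```

```text
3.875 [ 0.464  -0.1414  0.0567] yaw 39.99 tq [ 0.336 -0.345 -0.002] F [ 2.5  1.2 -0.7] 0.33814231882436896 29.999904334545135
```

Gripped. Now 48° clockwise, which is well short of the estimated 59° to seat.

Emit:
{"fn": "jog_arm", "kwargs": {"rows": [[0, 0, 0, 0, 0, 0, 4], [0, 0, 0, 0, 0, 0, 8], [0, 0, 0, 0, 0, 0, 8], [0, 0, 0, 0, 0, 0, 8], [0, 0, 0, 0, 0, 0, 8], [0, 0, 0, 0, 0, 0, 8], [0, 0, 0, 0, 0, 0, 4], [0, 0, 0, 0, 0, 0, 0], [0, 0, 0, 0, 0, 0, 0]]}}

```text
t: 5.0
tcp_pos: [0.463, -0.1415, 0.0567]
tool_rot: [-2.369, -2.062, 0.001]
wrist_force: [-3.7, -0.6, 3.8]
opening: 0.341
grip_force: 30.0
```

```bash
python3 st.py; python3 - <<'E'
from h import *
s=snapshot("wrist"); save(s,"w3.png",(140,160,420,320),2.8)
E
```

```text
5.0 [ 0.463  -0.1415  0.0567] yaw -7.9 tq [0.098 0.754 0.028] F [-3.7 -0.6  3.8] 0.3409112268971286 30.000881552696228
```

View pics/w3.png

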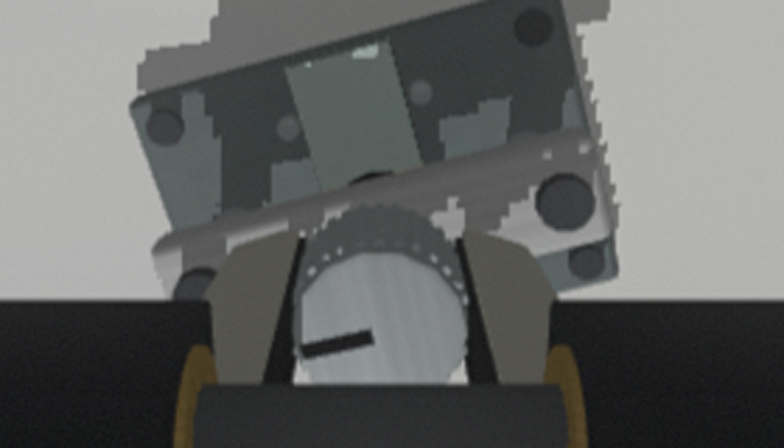

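```bash
python3 - <<'E'
from h import *
s=snapshot("wrist"); a=lambda d:np.degrees(np.arctan2(d[1],d[0]))
f=lambda x,y,z:at_z(s,140+x/2.8,160+y/2.8,z)
i=f(372,337,.088);e=f(302,352,.088);n0=f(195,288,.051);n1=f(565,202,.051)
print("idx",a(e-i),i,e,"bridge",a(n0-n1),np.linalg.norm(n0-n1),(n0+n1)/2)
print("edge",a(f(130,100,.01)-f(550,-5,.01)))
# from w2: same for line
E
```

```text
idx -174.56297521678167 [ 0.46271437 -0.14210017  0.088     ] [ 0.45000051 -0.14331027  0.088     ] bridge -173.90503351932912 0.0832711129811315 [ 0.46385286 -0.13992491  0.051     ]
edge -173.84187657859388
```

The index line is within about 1° of the witness direction, so the pad is close to seating. I'll go on in small steps and watch the torque.

Emit:
{"fn": "jog_arm", "kwargs": {"rows": [[0, 0, 0, 0, 0, 0, 2], [0, 0, 0, 0, 0, 0, 0]]}}

```text
t: 5.35
tcp_pos: [0.4631, -0.1415, 0.0566]
tool_rot: [-2.407, -2.018, 0.001]
wrist_force: [-4.0, 0.8, 5.2]
opening: 0.339
grip_force: 30.0
```

```bash
python3 st.py
```

```text
5.35 [ 0.4631 -0.1415  0.0566] yaw -10.05 tq [0.009 1.01  0.084] F [-4.   0.8  5.2] 0.33923368933658715 30.001311600208282
```

Emit:
{"fn": "jog_arm", "kwargs": {"rows": [[0, 0, 0, 0, 0, 0, 2], [0, 0, 0, 0, 0, 0, 0]]}}

```text
t: 5.6
tcp_pos: [0.463, -0.1415, 0.0566]
tool_rot: [-2.441, -1.975, 0.001]
wrist_force: [-4.3, 0.5, 6.5]
opening: 0.337
grip_force: 30.0
```

```bash
python3 st.py
```

```text
5.6 [ 0.463  -0.1415  0.0566] yaw -12.05 tq [0.074 1.033 0.114] F [-4.3  0.5  6.5] 0.33658512787184114 30.00131070613861
```

```bash
cat > tq.py <<'E'
from h import *
L=[]
for i in range(6): snapshot("wrist"); L.append(status.get_obs()["torque"][2])
print(np.round(L,3),"mean",np.mean(L).round(4))
E
python3 tq.py; python3 st.py
```

```text
[0.195 0.193 0.134 0.131 0.19  0.172] mean 0.1692
5.9 [ 0.463  -0.1414  0.0566] yaw -12.02 tq [0.122 1.    0.172] F [-4.   0.4  5.2] 0.3430377213107243 30.001191794872284
```

Emit:
{"fn": "jog_arm", "kwargs": {"rows": [[0, 0, 0, 0, 0, 0, 2], [0, 0, 0, 0, 0, 0, 0]]}}

```text
t: 6.15
tcp_pos: [0.463, -0.1415, 0.0566]
tool_rot: [-2.475, -1.933, 0.002]
wrist_force: [-4.5, 1.0, 4.5]
opening: 0.335
grip_force: 30.0
```

```bash
python3 tq.py; python3 st.py; python3 - <<'E'
from h import *
s=snapshot("wrist"); save(s,"w4.png",(140,160,420,320),2.8)
E
```

```text
[0.188 0.238 0.247 0.178 0.23  0.201] mean 0.2137
6.45 [ 0.463  -0.1415  0.0567] yaw -14.02 tq [0.113 1.052 0.201] F [-4.6 -0.1  6. ] 0.33708318207080773 30.001345574855804
```

View pics/w4.png

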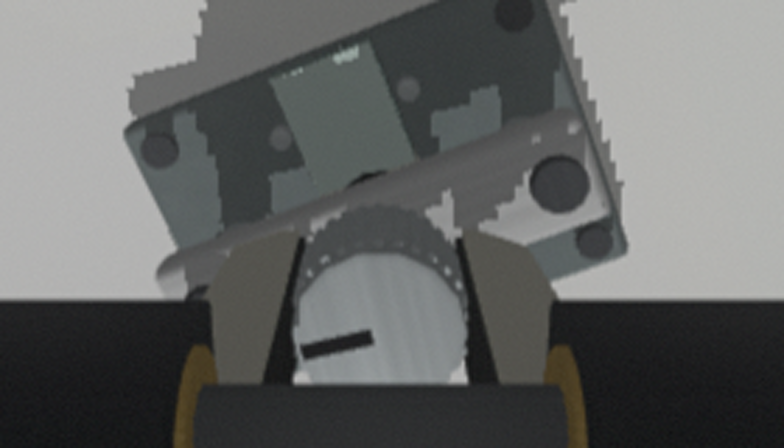

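The torque rose with slope 0.045 N·m over 2° (the spring predicts 0.052), so the pad is seated. Wind-up is about 0.14 rad from torque and about 0.12 rad from the picture, with the index line about 7° past the witness mark and no slip. Releasing now.

Emit:
{"fn": "jog_arm", "kwargs": {"rows": [[1, 0, 0, 0, 0, 0, 0], [1, 0, 0, 0, 0, 0, 0], [1, 0, 0, 0, 0, 0, 0], [1, 0, 0, 0, 0, 0, 0], [1, 0, 0, 0, 0, 0, 0], [1, 0, 0, 0, 0, 0, 0], [1, 0, 0, -2, 0, 0, 0], [1, 0, 0, -3, 0, 0, 0], [1, 0, 0, -4, 0, 0, 0], [1, 0, 0, 0, 0, 0, 0], [1, 0, 0, 0, 0, 0, 0]]}}

```text
t: 7.88
tcp_pos: [0.4633, -0.1414, 0.1462]
tool_rot: [-2.475, -1.934, 0.0]
wrist_force: [0.1, 0.1, -0.6]
opening: 1.0
grip_force: 0.0
```

```bash
python3 st.py; python3 - <<'E'
from h import *
s=snapshot("wrist"); save(s,"w5.png",(160,120,400,300),3)
E
```

```text
7.875 [ 0.4633 -0.1414  0.1462] yaw -14.0 tq [-0.02   0.02  -0.015] F [ 0.1  0.1 -0.6] 0.9995807764233378 0.0
```

View pics/w5.png

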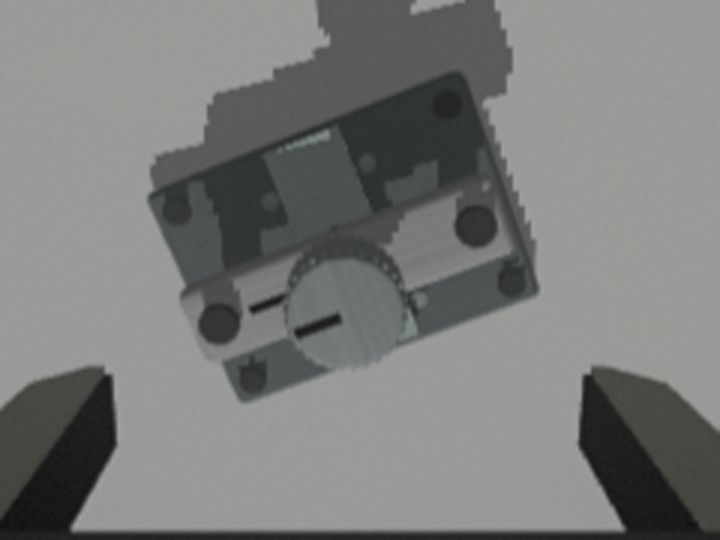

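After release the index line, (297,333) to (340,318), is parallel to the witness mark, (250,310) to (285,298). The glass is intact and the gripper is clear.

```bash
python3 -c "
from h import *
print(ticket.finish_job())"
```

```text
the job is handed in; nothing more can be done
None
```

I turned the loaded clamp's screw clockwise until its pad seated on the slides, stopped at about 0.14 rad of wind-up (the glass cracks above 0.35), released it and handed the job in; I did not touch the empty clamp, and the hand-in gave no verdict.

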